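Load the three roll turntables from the stack of rolls

TASK

Get the packing bench ready: take the stack of three rolls apart from the top and lay each roll flat on the turntable whose hub fits its core (white label roll on the small red hub, orange sticker roll on the yellow hub, brown packing tape on the big light grey hub), right down over the hub so that it rests on the platter. Do not let any roll tip over.

Things in the scene. Friction and masses are not known exactly. Their poses are not given: they have to be found in the camera images.
- label_roll: roll of white labels, axis upright (z), outer diameter 69, height 60, core hole 25 mm; top of the stack. Origin: centre of its underside. The hole is too small for a finger: grip it across the outside.
- orange_roll: roll of orange stickers on a cardboard core, axis upright (z), outer diameter 96, height 36, core hole 40 mm (wall 28 mm); middle of the stack. Origin: centre of its underside. Too wide to grip across: pinch the wall, one finger in the hole, once the label roll is off.
- tape_roll: roll of brown packing tape, axis upright (z), outer diameter 110, height 48, core hole 76 mm (wall 17 mm); bottom of the stack, on the table. Origin: centre of its underside (to about 1 mm). Pinch the wall, one finger in the hole, once it is clear.
- hub_red: turntable with the small red hub, for the label roll; fixed to the table. Origin: centre of its foot, on the table, on the hub's axis (z up). Top of the grey platter (diameter 84, turns freely) 12 mm above the origin; the hub stands 26 mm above the platter, 18 mm thick at the foot, tapering to 7 mm at the top.
- hub_yellow: turntable with the yellow hub, for the orange roll; fixed. Origin as for hub_red. Platter (diameter 108, turns freely) 12 mm above the origin; hub 12 mm high above the platter, 33 mm thick at the foot, tapering to 17 mm.
- hub_grey: turntable with the big light grey hub, for the brown packing tape; fixed. Origin as for hub_red. Platter (diameter 120, turns freely) 12 mm above the origin; hub 13 mm high above the platter, 64 mm thick at the foot, tapering to 48 mm.
- small_parcel: small brown cardboard parcel with a white label, 65 x 89 x 63 mm high; stands among the work and is in the way, not to be moved (it is fixed to the table). Origin: centre of its underside.
- tape_measure: yellow pocket tape measure, 34 x 101 x 64 mm high; stands among the work and is in the way, not to be moved (it is fixed to the table). Origin: centre of its underside.
- date_stamp: black self-inking stamp, 58 x 46 x 93 mm high; stands among the work and is in the way, not to be moved (it is fixed to the table). Origin: centre of its underside.

How it is judged:
At the end, for the whole second after the job is handed in: Each roll lies flat (within 0.06 rad) on its own turntable's platter (underside within 3 mm of it), its axis within 9 mm of the hub's, released and at rest: label roll on the red hub, orange roll on the yellow, brown tape on the grey (horizontal distance between label_roll and hub_red below 0.009 m and z of label_roll in the frame of hub_red below 0.015 m and angle between each of label_roll, orange_roll, tape_roll's own z axis and vertical below 0.06 rad and linear speed of each of label_roll, orange_roll, tape_roll below 0.02 m/s and angular speed of each of label_roll, orange_roll, tape_roll below 0.2 rad/s and horizontal distance between orange_roll and hub_yellow below 0.009 m and z of orange_roll in the frame of hub_yellow below 0.015 m and horizontal distance between tape_roll and hub_grey below 0.009 m and z of tape_roll in the frame of hub_grey below 0.015 m); the robot touches nothing.
It fails at once if a roll is tipped over (more than about 35 degrees) (angle between any of label_roll, orange_roll, tape_roll's own z axis and vertical above 0.6 rad).
It also fails if it takes over 90 s, if anything falls off the work surface, if the arm or the gripper's body presses on something with over 40 N, if the wrist force passes 120 N, or if a joint passes its speed limit or range.

ROBOT

A 6-joint arm with a two-finger parallel gripper is mounted at the origin on a cart in front of the work surface, level with it; the furniture and walls round the work are solid. World frame = base frame: x ahead of the robot, y to its left, z up, the work surface at z = 0. Lengths are in m, angles in rad, forces in N, time in s.
With the tool pointing down it reaches from about 0.25 to 0.725 m from the base axis. Payload 4 kg.
Tool frame: the origin (TCP) lies midway between the tips of the shut fingers; the grasp point (between the pads) lies 19 mm behind it; z points along the fingers, y is the line along which they close (so a half turn about z gives the same grasp; the last joint's range is limited). The gripper opens to 85 mm and grips with 20 to 120 N. Pads are 22 mm wide; open, the fingers measure 114 mm over their backs; the gripper's body (76 mm by 85 mm) begins 54 mm behind the grasp point. The pads swing forward as they close: fully open they stand 13 mm farther back than shut.
Start: joints at [1.167, 0.241, 0.005, 1.335, 0, 1.571], TCP at [0.196, 0.46, 0.21] pointing down, gripper open.
Joint ranges: [-2.72, 2.72], [-1.05, 1.87], [-1.09, 1.28], [-1.99, 2.15], [-1.42, 1.44], [-3.14, 3.14]. Speed limits (rad/s): [2.79, 2.79, 3.14, 3.14, 3.14, 3.14].

INTERFACE

Orientations are given as a unit quaternion [x, y, z, w].
In Python, from workcell import get_obs, camera, job_done, silhouettes gives the robot as it stands. The module is installed in compiled form; this text tells all that it offers.
- The arm moves only by the tool drive_tool, never from a script. Its argument "increments" is a list of rows, each a list of 3 entries, a list of its own where there are three numbers: the shift along the world's x, y, z in mm, then the turn, a rotation vector about the world's x, y, z in degrees, then the opening, from 0 (shut) to 1 (fully open). A call has 1 to 8 rows; each row shifts and turns the commanded pose from where the row before left it; what a row does not reach is not made up. A row lasts 1/12 s, in which the tool goes at most 41.7 mm and 7.16 degrees, less where a joint would pass 70% of its speed; a pose out of reach is approached as far as the arm can. A call is refused whole if a number of a shift passes 41.7 or a number of a turn 7.16, either way. A call with a gripper value outside its range is refused whole. The fingers move at their own pace and stop on an object; the grip force is fixed at half the most. Time passes only in rows, so rows that do not move let the fingers close. It gives the time, the measured TCP pose, the force, the opening and the grip force at its end, in the units of the state.
- get_obs(): the state, without advancing time (a new reading comes with each control period).
- camera(name): name is "scene" or "top" or "wrist"; returns a dict with "image" (420x560x3 uint8, red, green, blue), "K" (3x3 intrinsics, pixels), "view" (4x4, takes a point from world to camera coordinates). Camera axes: x right, y down, z forward; pixel columns grow to the right and rows downward; lengths in m; the calibration is good to about 2 mm. A picture is of the moment at which its call begins. There is no depth.
- job_done(): hands the job in; it is judged then, once.
Trained networks look in a picture, given as the dict that the camera call returned (one of the last four; its "shot" number tells which), for a name from the list of things; names that differ only in an ending like _2 or _b are one class to them, and where a whole thing is asked for, a point or a joint stands for the part that bears it (a point fixed in the world has none). Each returns a list of dicts, best first, with "conf" (0 to 1); they miss things now and then, are a little off and sometimes report something else, mostly with a low value. They report only what shows in the picture. A call takes as long as a camera call.
- silhouettes(query, picture): "region" (420x560 bool, what is visible of it) and "bbox" ([left, top, right, bottom] in pixels, round what is visible of it).
The state is a dict: "clock": time; "joint_pos": joint angles; "joint_vel": joint speeds; "tau": joint torques, N m; "eef_pos": TCP position; "tool_rot": TCP orientation; "ft_force": force on the tool from outside, world axes, zero at the start; "ft_torque": the same for the moment, N m; "grip_width": finger opening in m; "grasp_force": force on a finger pad.
Only numpy, scipy, OpenCV 4.12 (cv2) and the standard library are available. Lean on these libraries where they do the work, as an engineer would, in place of code of your own. Each camera call takes 0.05 s, during which the arm holds its last target. There are 200 camera calls.

## Working session

There is one attempt and no reset: what is moved stays moved. The work goes in short steps, Python scripts to look and compute and a tool call to move; the robot and the scene stay as the last step left them, time stands still between calls to the robot, and variables do not carry over. Pictures are saved under pics/ and viewed, at most 14 in all, crops included, and the job is handed in when it is done.

Besides the shell and the picture viewer there is one more tool, called as name(argument=value, ...) on one line, values as JSON. drive_tool: Moves the arm, as the interface text tells. Its arguments: {"type":"object","properties":{"increments":{"type":"array"}},"required":["increments"]}

```bash
mkdir -p pics
python3 - <<'E'
from workcell import *
import cv2,numpy as np
o=get_obs()
for k,v in o.items(): print(k,np.round(v,3))
for n in("scene","top"):
    p=camera(n); cv2.imwrite(f"pics/{n}0.png",p["image"][:,:,::-1]); print(n,p["K"].tolist(),np.round(p["view"],4).tolist())
    for q in["label_roll","orange_roll","tape_roll","hub_red","hub_yellow","hub_grey","small_parcel","tape_measure","date_stamp"]:
        print(q,[(round(d["conf"],2),[int(a) for a in d["bbox"]],int(d["region"].sum())) for d in silhouettes(q,p)[:2]])
E
```

```text
clock 0.0
joint_pos [ 1.167  0.241  0.004  1.335 -0.     1.571]
joint_vel [ 0.001  0.     0.001  0.     0.001 -0.001]
tau [-1.0000e-03 -3.7232e+01  2.5241e+01  1.7000e-02 -0.0000e+00 -0.0000e+00]
eef_pos [0.196 0.459 0.209]
tool_rot [ 0.201  0.98  -0.001 -0.   ]
ft_force [-0.182  0.274 -0.116]
ft_torque [ 0.016 -0.047 -0.023]
grasp_force 0.0
grip_width 0.085
scene [[511.6033012057537, 0.0, 289.7968457735509], [0.0, 511.6033012057537, 216.13793171983158], [0.0, 0.0, 1.0]] [[0.7422, -0.6698, 0.0197, -0.3886], [-0.4618, -0.5326, -0.7093, 0.3158], [0.4856, 0.5174, -0.7046, 1.2543], [0.0, 0.0, 0.0, 1.0]]
label_roll [(0.95, [279, 161, 303, 191], 643)]
orange_roll [(0.76, [278, 180, 308, 201], 390)]
tape_roll []
hub_red [(0.61, [208, 201, 235, 225], 417)]
hub_yellow [(0.61, [224, 160, 253, 182], 528)]
hub_grey [(0.97, [250, 238, 292, 266], 1069)]
small_parcel [(0.73, [333, 218, 363, 254], 745), (0.4, [208, 203, 237, 223], 441)]
tape_measure [(0.71, [392, 281, 413, 305], 408)]
date_stamp [(0.85, [320, 279, 342, 317], 617), (0.47, [279, 162, 302, 191], 625)]
top [[520.2839091843391, 0.0, 282.2468947837011], [0.0, 520.2839091843391, 209.5560831640445], [0.0, 0.0, 1.0]] [[-0.0649, -0.9979, 0.0015, 0.0282], [-0.9768, 0.0632, -0.2048, 0.543], [0.2043, -0.0147, -0.9788, 1.491], [0.0, 0.0, 0.0, 1.0]]
label_roll []
orange_roll [(0.56, [223, 170, 253, 199], 308)]
tape_roll [(0.77, [221, 188, 257, 205], 195)]
hub_red [(0.83, [197, 238, 223, 267], 605)]
hub_yellow [(0.76, [149, 187, 185, 220], 949)]
hub_grey [(0.65, [265, 226, 305, 264], 1221), (0.29, [222, 178, 257, 206], 294)]
small_parcel [(0.62, [300, 159, 328, 193], 691)]
tape_measure [(0.87, [374, 174, 406, 201], 417)]
date_stamp [(0.81, [352, 226, 376, 250], 418)]
```

Run:
```python
import cv2
a=cv2.imread("pics/scene0.png")[120:350,170:470]; cv2.imwrite("pics/s0c.png",cv2.resize(a,(780,598),interpolation=cv2.INTER_CUBIC))
b=cv2.imread("pics/top0.png")[130:300,130:430];cv2.imwrite("pics/t0c.png",cv2.resize(b,None,fx=2.6,fy=2.6,interpolation=cv2.INTER_CUBIC))
```

```text
(no output)
```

View pics/s0c.png

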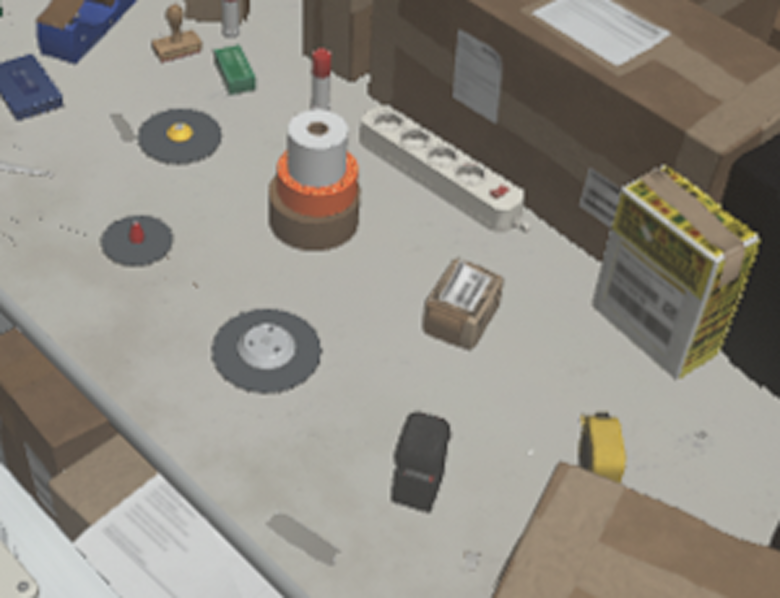

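View pics/t0c.png

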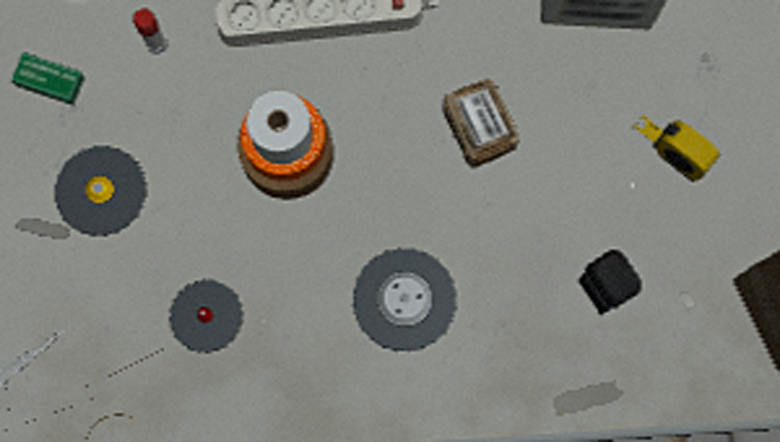

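The pictures show the stack (top crop ~(280,120)), the yellow hub at (100,190), the red hub at (205,315) and the grey hub at (405,298). The parcel, stamp and tape measure are off to the right. Next I'll back-project the contours.

```bash
cat > h.py <<'E'
from workcell import *
import cv2,numpy as np
from scipy.optimize import least_squares
def back(p,uv,z):
    uv=np.asarray(uv,float).reshape(-1,2); V=p["view"];R=V[:3,:3];c=-R.T@V[:3,3]
    d=np.c_[uv,np.ones(len(uv))]@np.linalg.inv(p["K"]).T@R
    return (c+d*((z-c[2])/d[:,2])[:,None])[:,:2]
def proj(p,X):
    q=np.atleast_2d(X)@p["view"][:3,:3].T+p["view"][:3,3]; q=q@p["K"].T; return q[:,:2]/q[:,2:]
def contour(m):
    m=m.astype(np.uint8); cs,_=cv2.findContours(m,cv2.RETR_EXTERNAL,cv2.CHAIN_APPROX_NONE); return max(cs,key=cv2.contourArea).reshape(-1,2)
def circ(p,uv,z,r=None):
    P=back(p,uv,z); x0=[*P.mean(0),r or .04]
    f=lambda x:np.hypot(*(P-x[:2]).T)-(r or x[2])
    s=least_squares(f,x0,loss="soft_l1",f_scale=.001); return s.x[:2] if r else s.x
def best(q,p):
    s=silhouettes(q,p); return s[0] if s else None
def cyl_mask(p,c,r,h,z0,hole=None):
    t=np.linspace(0,2*np.pi,120); C=np.c_[c[0]+r*np.cos(t),c[1]+r*np.sin(t)]
    pts=np.vstack([proj(p,np.c_[C,np.full(120,z)]) for z in(z0,z0+h)])
    return cv2.convexHull(pts.astype(np.float32)).reshape(-1,2)
def save(p,n): cv2.imwrite(f"pics/{n}.png",p["image"][:,:,::-1])
E
python3 - <<'E'
from h import *
for n in("top","scene"):
    p=camera(n); hsv=cv2.cvtColor(p["image"],cv2.COLOR_RGB2HSV)
    for q in("hub_red","hub_yellow","hub_grey"):
        s=best(q,p)
        if s: print(n,q,s["conf"],np.round(circ(p,contour(s["region"]),.012),4))
    for q in("label_roll","orange_roll","tape_roll"):
        s=best(q,p)
        if s: print(n,q,np.round(s["conf"],2),s["bbox"])
    for q in("small_parcel","tape_measure","date_stamp"):
        s=best(q,p)
        if s: print(n,q,np.round(back(p,contour(s["region"]).mean(0),.03),3))
    # orange colour
    m=cv2.inRange(hsv,(5,170,120),(14,255,255)); nn,l,st,ce=cv2.connectedComponentsWithStats(m)
    i=1+st[1:,4].argmax(); print("orange cc",st[i],ce[i]); 
    # white in stack
    if n=="top":
        x0,y0=225,160; w=cv2.inRange(hsv[y0:y0+40,x0:x0+40],(0,0,195),(179,40,255)); print("white",w.sum()//255); 
        print(hsv[176,220:262,2]); 
        print(hsv[160:200,237,2])
E
```

```text
top hub_red 0.81 [0.4402 0.2215 0.0393]
top hub_grey 0.69 [ 0.4439 -0.0093  0.0582]
top label_roll 0.91 [223.7, 163.0, 250.8, 192.2]
top orange_roll 0.76 [223.4, 171.3, 253.7, 200.2]
top tape_roll 0.69 [222.5, 177.6, 258.2, 206.1]
top small_parcel [[ 0.645 -0.113]]
top tape_measure [[ 0.603 -0.342]]
top date_stamp [[ 0.446 -0.248]]
orange cc [ 97 277  26  28 246] [110.00813008 290.39837398]
white 3
[141 140 142 141 157 179 183 178 179 178 180 177 144  63  54  54  50  45
  42  26  71 157 184 179 173 175 175 180 170 163 200 193 185 185  65 119
 146 144 144 143 143 144]
[140 142 143 141 133 181 175 177 178 175 181 195 121  32  34  43  45  39
  31 152 135 185 178 177 176 174 179 197  79  64  66  67  66 199 205 201
 216  55  61  76]
scene hub_red 0.8 [0.4395 0.2185 0.041 ]
scene hub_yellow 0.8 [0.5965 0.3385 0.0519]
scene hub_grey 0.79 [ 0.4438 -0.0124  0.0598]
scene label_roll 0.81 [279.0, 165.0, 304.4, 192.6]
scene orange_roll 0.79 [275.5, 179.8, 310.9, 199.8]
scene tape_roll 0.71 [273.6, 193.5, 308.6, 216.5]
scene small_parcel [[ 0.639 -0.119]]
scene tape_measure [[ 0.605 -0.346]]
orange cc [133 183  15   4  17] [140.82352941 185.23529412]
```

drive_tool(increments=[[[28,-24,8],[0,0,0],1],[[28,-24,8],[0,0,0],1],[[28,-24,8],[0,0,0],1],[[28,-24,8],[0,0,0],1],[[28,-24,8],[0,0,0],1],[[28,-24,8],[0,0,0],1],[[28,-24,8],[0,0,0],1],[[20,-20,15],[0,0,0],1]])

```text
clock: 2.67
eef_pos: [0.4137, 0.2696, 0.2799]
tool_rot: [0.201, 0.98, -0.001, -0.001]
ft_force: [1.0, 0.7, -0.5]
grip_width: 0.0855
grasp_force: 0.0
```

Run:
```python
from h import *
p=camera("top")
print("label",back(p,[237.2,177],.144))
o=get_obs();print(o["eef_pos"],o["joint_pos"])
w=camera("wrist"); save(w,"w0"); V=w["view"]; print(np.round(w["K"],1).tolist(),np.round(V,3).tolist(),"cam",-V[:3,:3].T@V[:3,3])
for q in("hub_red","hub_yellow","hub_grey","label_roll","orange_roll","tape_roll"):
    s=best(q,w)
    if s:
        print(q,round(s["conf"],2),s["bbox"])
        if "hub" in q: print(circ(w,contour(s["region"]),.012))
```

```text
label [[0.62779854 0.11583755]]
[0.41787349 0.26745729 0.28349455] [ 0.57200405  0.21018049  0.15638577  1.51243004 -0.004058    0.9816519 ]
[[290.6, 0.0, 281.0], [0.0, 290.6, 212.4], [0.0, 0.0, 1.0]] [[0.399, 0.917, 0.001, -0.411], [0.882, -0.384, 0.273, -0.322], [0.251, -0.108, -0.962, 0.373], [0.0, 0.0, 0.0, 1.0]] cam [0.35401757 0.29385637 0.44748989]
hub_red 0.63 [235.8, 173.5, 285.7, 229.0]
[0.44160782 0.22153213 0.04121567]
hub_yellow 0.74 [335.8, 227.0, 396.5, 290.2]
[0.59423633 0.33810638 0.05043514]
hub_grey 0.9 [94.5, 225.6, 171.2, 295.6]
[ 0.44473808 -0.00873586  0.059385  ]
label_roll 0.58 [214.8, 292.1, 283.9, 347.8]
orange_roll 0.94 [218.5, 309.3, 279.1, 352.8]
tape_roll 0.65 [214.6, 289.7, 282.4, 343.9]
```

View pics/w0.png

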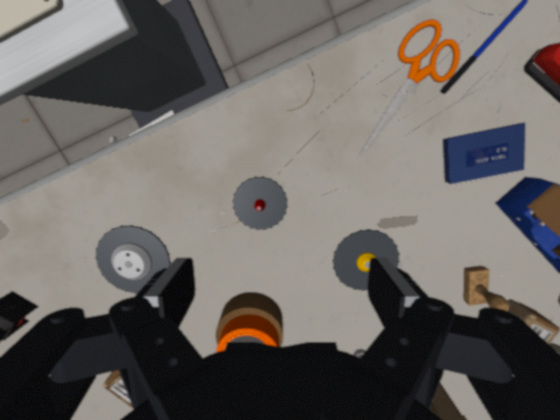

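```bash
cat >> h.py <<'E'
def fitcyl(obs,r,h,z0,x0):
    """obs: list of (picture, contour pixels); fit cylinder axis xy by silhouette."""
    def f(x):
        out=[]
        for p,c in obs:
            H=cyl_mask(p,x,r,h,z0)
            out+=[cv2.pointPolygonTest(H.reshape(-1,1,2),(float(a)+0,float(b)+0),True)-.5 for a,b in c]
        return np.array(out)
    s=least_squares(f,x0,loss="soft_l1",diff_step=1e-3); return s.x,np.abs(f(s.x)).mean()
E
python3 - <<'E'
from h import *
O=[]
for n in("top","scene"):
    p=camera(n); s=best("label_roll",p)
    if s and s["conf"]>.4:
        c=contour(s["region"]);O.append((p,c)); print(n,s["conf"],s["bbox"],fitcyl(O[-1:],.0345,.06,.084,[.628,.114]))
    print("bb pred",cyl_mask(p,[.628,.114],.0345,.06,.084).min(0),cyl_mask(p,[.628,.114],.0345,.06,.084).max(0))
print(fitcyl(O,.0345,.06,.084,[.628,.114]))
E
```

```text
top 0.6 [226.4, 164.1, 249.3, 191.1] (array([0.63119579, 0.11656586]), np.float64(0.27212989092490486))
bb pred [225.68314 165.20644] [251.2033  193.67337]
scene 0.84 [280.7, 162.3, 302.0, 189.2] (array([0.63081824, 0.11614075]), np.float64(0.353383598519143))
bb pred [279.4126 162.5488] [302.7918  192.71935]
(array([0.63108323, 0.11645286]), np.float64(0.31610369454561343))
```

drive_tool(increments=[[[30,-21,-4],[0,0,0],1],[[30,-21,-4],[0,0,0],1],[[30,-21,-4],[0,0,0],1],[[30,-21,-4],[0,0,0],1],[[30,-21,-4],[0,0,0],1],[[30,-21,-4],[0,0,0],1],[[33,-25,-4],[0,0,0],1],[[0,0,0],[0,0,0],1]])

```text
clock: 3.93
eef_pos: [0.6294, 0.116, 0.248]
tool_rot: [0.203, 0.979, -0.002, -0.001]
ft_force: [-1.9, 0.0, -1.5]
grip_width: 0.0856
grasp_force: 0.0
```

Run:
```python
from h import *
p=camera("wrist");o=get_obs();print(o["eef_pos"],o["clock"])
```

```text
[0.62711166 0.11824897 0.24903751] 3.9833
```

drive_tool(increments=[[[4,-2,-25],[0,0,0],1],[[0,0,-25],[0,0,0],1],[[0,0,-25],[0,0,0],1],[[0,0,-25],[0,0,0],1],[[0,0,-25],[0,0,0],1],[[0,0,-20],[0,0,0],1],[[0,0,-7],[0,0,0],1],[[0,0,0],[0,0,0],1]])

```text
clock: 4.65
eef_pos: [0.6271, 0.1195, 0.0986]
tool_rot: [0.2, 0.98, -0.001, -0.002]
ft_force: [0.1, -0.8, -0.3]
grip_width: 0.0854
grasp_force: 0.0
```

drive_tool(increments=[[[0,0,0],[0,0,0],0.7],[[0,0,0],[0,0,0],0.5],[[0,0,0],[0,0,0],0.5],[[0,0,0],[0,0,0],0.5],[[0,0,0],[0,0,0],0.5]])

```text
clock: 5.07
eef_pos: [0.6307, 0.1192, 0.103]
tool_rot: [0.201, 0.98, 0.001, 0.002]
ft_force: [-1.6, 0.5, 6.3]
grip_width: 0.0678
grasp_force: 66.7
```

Run:
```python
from h import *
o=get_obs();print({k:np.round(v,4).tolist() for k,v in o.items()})
```

```text
{'clock': 5.0667, 'joint_pos': [0.1866, 0.5768, 0.2325, 1.2226, 0.0003, 0.5904], 'joint_vel': [-0.0012, 0.0016, -0.0008, 0.0003, 0.0014, -0.0016], 'tau': [-0.1477, -47.9524, 22.955, -0.6083, -0.0798, -0.011], 'eef_pos': [0.6307, 0.1192, 0.103], 'tool_rot': [0.2005, 0.9797, 0.0009, 0.0017], 'ft_force': [-1.6105, 0.4966, 6.3492], 'ft_torque': [-0.0092, 0.3183, -0.0221], 'grasp_force': 66.7394, 'grip_width': 0.0678}
```

drive_tool(increments=[[[0,0,8],[0,0,0],0.5],[[0,0,20],[0,0,0],0.5],[[-15,8,22],[0,0,0],0.5],[[-28,15,0],[0,0,0],0.5],[[-35,19,0],[0,0,0],0.5],[[-35,19,0],[0,0,0],0.5],[[-35,19,0],[0,0,0],0.5],[[-28,15,0],[0,0,0],0.5]])

```text
clock: 5.73
eef_pos: [0.4506, 0.2144, 0.1506]
tool_rot: [0.2, 0.98, -0.0, -0.001]
ft_force: [-0.6, 0.7, -2.7]
grip_width: 0.0676
grasp_force: 68.0
```

drive_tool(increments=[[[-12,7,-20],[0,0,0],0.5],[[0,0,-15],[0,0,0],0.5],[[0,0,0],[0,0,0],0.5],[[0,0,0],[0,0,0],0.5]])

```text
clock: 6.07
eef_pos: [0.4408, 0.2206, 0.1153]
tool_rot: [0.2, 0.98, -0.001, -0.001]
ft_force: [-0.1, 1.1, -2.3]
grip_width: 0.0673
grasp_force: 68.3
```

Run:
```python
from h import *
a=[]
for n in ("top","scene","wrist"):
    p=camera(n); save(p,n+"1"); a.append(get_obs()["eef_pos"])
    s=best("label_roll",p)
    if s: 
        print(n,s["conf"],s["bbox"])
        if n!="wrist": print(fitcyl([(p,contour(s["region"]))],.0345,.06,.097,[.44,.221]))
print(np.round(a,4))
A=cv2.imread("pics/wrist1.png"); cv2.imwrite("pics/w1c.png",A)
```

```text
scene 0.66 [207.6, 169.2, 233.4, 197.0]
(array([0.44457235, 0.21756078]), np.float64(2.4395323889779266))
wrist 0.96 [210.7, 194.2, 349.4, 348.1]
[[0.4419 0.2208 0.1161]
 [0.4428 0.2209 0.1166]
 [0.4427 0.2208 0.1165]]
```

View pics/wrist1.png

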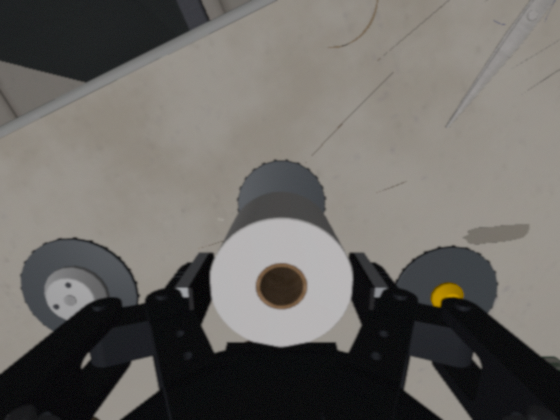

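Run:
```python
from h import *
p=camera("wrist")
g=cv2.cvtColor(p["image"],cv2.COLOR_RGB2HSV)
m=cv2.inRange(g,(0,0,165),(179,30,255)); m[:190]=0; m=cv2.morphologyEx(m,cv2.MORPH_CLOSE,np.ones((5,5)));n,l,st,ce=cv2.connectedComponentsWithStats(m)
i=l[240,282]; c=contour(l==i); print(st[i])
for zt in(.155,.159,.163): print("label top",zt,circ(p,c,zt))
arc=[(238,200),(239,190),(245,178),(255,168),(268,162),(282,160),(296,162),(310,169),(320,180),(325,192),(325,205)]
print("red",circ(p,arc,.012,.042),circ(p,arc,.012))
```

```text
[  211   219   141   127 12073]
label top 0.155 [0.44545207 0.21815588 0.03381723]
label top 0.159 [0.44334543 0.21906058 0.03274062]
label top 0.163 [0.44123883 0.21996527 0.03166404]
red [0.44082514 0.22108873] [0.44082613 0.22108834 0.04200084]
```

drive_tool(increments=[[[-3,2,-20],[0,0,0],0.5],[[0,0,-22],[0,0,0],0.5],[[0,0,-15],[0,0,0],0.5],[[0,0,-10],[0,0,0],0.5],[[0,0,-7],[0,0,0],0.5],[[0,0,-4],[0,0,0],0.5],[[0,0,0],[0,0,0],0.5]])

```text
clock: 7.0
eef_pos: [0.4384, 0.2227, 0.0372]
tool_rot: [0.201, 0.98, -0.0, -0.0]
ft_force: [0.1, -0.0, -2.2]
grip_width: 0.0678
grasp_force: 68.3
```

drive_tool(increments=[[[0,0,-2],[0,0,0],0.5],[[0,0,-2],[0,0,0],0.5],[[0,0,0],[0,0,0],0.5]])

```text
clock: 7.25
eef_pos: [0.4389, 0.223, 0.034]
tool_rot: [0.201, 0.98, 0.0, 0.0]
ft_force: [0.1, -0.8, -3.3]
grip_width: 0.0677
grasp_force: 68.3
```

No contact yet. I'll carry on in small steps.

drive_tool(increments=[[[0,0,-2],[0,0,0],0.5],[[0,0,-2],[0,0,0],0.5],[[0,0,0],[0,0,0],0.5]])

```text
clock: 7.5
eef_pos: [0.4393, 0.2231, 0.0318]
tool_rot: [0.201, 0.98, 0.001, 0.001]
ft_force: [-3.6, -2.2, 11.2]
grip_width: 0.0678
grasp_force: 69.6
```

drive_tool(increments=[[[0,0,-1],[0,0,0],0.5],[[0,0,-1],[0,0,0],0.5],[[0,0,0],[0,0,0],0.5]])

```text
clock: 7.75
eef_pos: [0.4393, 0.2231, 0.0315]
tool_rot: [0.201, 0.98, 0.001, 0.001]
ft_force: [-7.8, -4.4, 24.1]
grip_width: 0.0673
grasp_force: 70.9
```

drive_tool(increments=[[[0,0,2],[0,0,0],0.5],[[0,0,0],[0,0,0],0.9],[[0,0,0],[0,0,0],1],[[0,0,0],[0,0,0],1],[[0,0,0],[0,0,0],1],[[0,0,15],[0,0,0],1],[[0,0,25],[0,0,0],1],[[0,0,30],[0,0,0],1]])

```text
clock: 8.42
eef_pos: [0.4367, 0.2219, 0.0982]
tool_rot: [0.2, 0.98, -0.002, -0.002]
ft_force: [0.7, 0.6, -0.7]
grip_width: 0.0856
grasp_force: 0.0
```

drive_tool(increments=[[[0,0,35],[0,0,0],1],[[0,0,40],[0,0,0],1],[[-20,20,25],[0,0,0],1],[[-20,25,10],[0,0,0],1],[[-20,25,0],[0,0,0],1],[[0,0,0],[0,0,0],1]])

```text
clock: 8.92
eef_pos: [0.3763, 0.2965, 0.2106]
tool_rot: [0.198, 0.98, 0.002, -0.0]
ft_force: [0.6, -0.2, -0.1]
grip_width: 0.0856
grasp_force: 0.0
```

Run:
```python
from h import *
O=[];S={}
for n in("top","scene"):
    p=camera(n); save(p,n+"2")
    for q,r,h,z,x0 in(("label_roll",.0345,.06,.012,[.441,.221]),("orange_roll",.048,.036,.048,[.631,.1165])):
        s=best(q,p)
        if s:
            c=contour(s["region"]); S.setdefault(q,[]).append((p,c)); print(n,q,round(s["conf"],2),s["bbox"],fitcyl([(p,c)],r,h,z,x0))
for q,r,h,z,x0 in(("label_roll",.0345,.06,.012,[.441,.221]),("orange_roll",.048,.036,.048,[.631,.1165])):
    print(q,fitcyl(S[q],r,h,z,x0))
a=cv2.imread("pics/scene2.png")[130:280,190:390]; b=cv2.imread("pics/top2.png")[130:280,140:340]
cv2.imwrite("pics/c2.png",cv2.resize(np.hstack([a,b]),(800,300),interpolation=cv2.INTER_CUBIC))
```

```text
top label_roll 0.62 [194.7, 233.8, 218.4, 264.6] (array([0.44013807, 0.2214933 ]), np.float64(0.3567915242429851))
top orange_roll 0.67 [226.9, 168.2, 255.5, 199.3] (array([0.63316052, 0.11680697]), np.float64(0.46645186954729295))
scene label_roll 0.67 [209.3, 189.2, 234.1, 218.1] (array([0.44114339, 0.2201744 ]), np.float64(0.27068519942754826))
scene orange_roll 0.89 [279.6, 172.9, 310.3, 201.0] (array([0.63319195, 0.11599342]), np.float64(0.4290055322205815))
label_roll (array([0.44078218, 0.22082254]), np.float64(0.3413054621020948))
orange_roll (array([0.63324381, 0.11647248]), np.float64(0.45339777839132234))
```

View pics/c2.png

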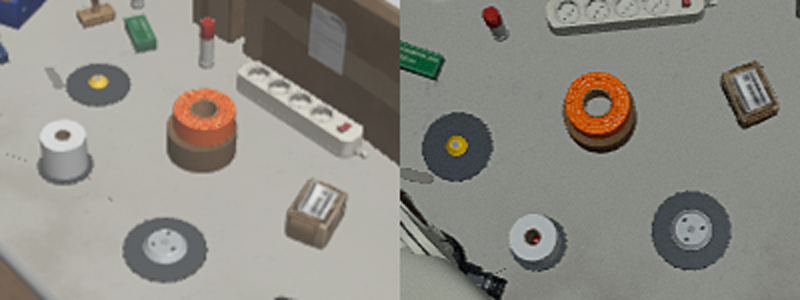

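drive_tool(increments=[[[30,-26,0],[0,0,0],0.59],[[30,-26,0],[0,0,0],0.59],[[30,-26,0],[0,0,0],0.59],[[30,-26,0],[0,0,0],0.59],[[30,-26,0],[0,0,0],0.59],[[30,-26,-10],[0,0,0],0.59],[[30,-26,-10],[0,0,0],0.59],[[30,-25,-10],[0,0,0],0.59]])

```text
clock: 9.88
eef_pos: [0.62, 0.0826, 0.1788]
tool_rot: [0.202, 0.979, -0.0, -0.0]
ft_force: [-0.2, 0.4, -0.6]
grip_width: 0.0504
grasp_force: 0.0
```

drive_tool(increments=[[[2,0,-25],[0,0,0],0.59],[[0,0,-25],[0,0,0],0.59],[[0,0,-20],[0,0,0],0.59],[[0,0,0],[0,0,0],0.59],[[0,0,0],[0,0,0],0.59]])

```text
clock: 10.3
eef_pos: [0.6193, 0.0844, 0.1079]
tool_rot: [0.201, 0.98, -0.001, -0.002]
ft_force: [0.6, 0.7, 0.9]
grip_width: 0.0505
grasp_force: 0.0
```

Run:
```python
from h import *
a=[]
p=camera("wrist"); save(p,"w3"); a.append(get_obs()["eef_pos"])
p2=camera("scene");a.append(get_obs()["eef_pos"])
p3=camera("top"); a.append(get_obs()["eef_pos"]); print(np.round(a,4), get_obs()["grip_width"])
for q,P in(("wrist",p),("scene",p2),("top",p3)):
    print(q,"axis",proj(P,[.6335,.1165,.084]))
cv2.imwrite("pics/c3.png",np.hstack([cv2.resize(p["image"][100:400,130:430],(400,400)),cv2.resize(p2["image"][130:230,240:340],(400,400),interpolation=cv2.INTER_CUBIC)])[:,:,::-1])
```

```text
[[0.6207 0.085  0.1098]
 [0.6214 0.0854 0.111 ]
 [0.6218 0.0857 0.1116]] 0.050571019610360576
wrist axis [[333.75772044 235.33309522]]
scene axis [[291.52169792 183.91821308]]
top axis [[238.57653392 180.55855235]]
```

View pics/c3.png

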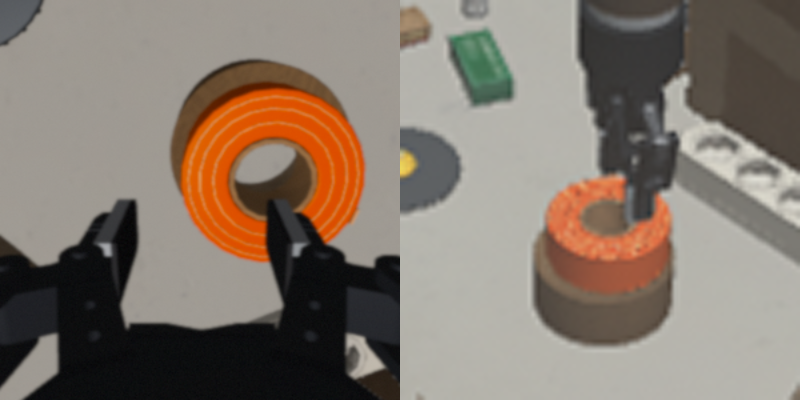

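drive_tool(increments=[[[0,0,-18],[0,0,0],0.59],[[0,0,-16],[0,0,0],0.59],[[0,0,-10],[0,0,0],0.59],[[0,0,-6],[0,0,0],0.59],[[0,0,0],[0,0,0],0.59],[[0,0,0],[0,0,0],0.59]])

```text
clock: 10.95
eef_pos: [0.6209, 0.086, 0.0603]
tool_rot: [0.2, 0.98, 0.0, 0.0]
ft_force: [-1.2, 0.1, -0.2]
grip_width: 0.0508
grasp_force: 0.0
```

drive_tool(increments=[[[0,0,0],[0,0,0],0.4],[[0,0,0],[0,0,0],0.25],[[0,0,0],[0,0,0],0.1],[[0,0,0],[0,0,0],0.1],[[0,0,0],[0,0,0],0.1],[[0,0,0],[0,0,0],0.1]])

```text
clock: 11.45
eef_pos: [0.6225, 0.087, 0.0618]
tool_rot: [0.2, 0.98, 0.002, 0.002]
ft_force: [-0.3, 2.4, 6.2]
grip_width: 0.0086
grasp_force: 3.0
```

Run:
```python
from h import *
p=camera("wrist");p2=camera("scene");o=get_obs(); print(o["eef_pos"],o["grip_width"],o["grasp_force"],o["ft_force"])
cv2.imwrite("pics/c4.png",np.hstack([cv2.resize(p["image"][100:400,130:430],(400,400)),cv2.resize(p2["image"][130:230,240:340],(400,400),interpolation=cv2.INTER_CUBIC)])[:,:,::-1])
```

```text
[0.62254546 0.08696937 0.06177889] 0.008756736452611285 3.00586546654813 [0.65038742 3.00284628 5.77338543]
```

View pics/c4.png

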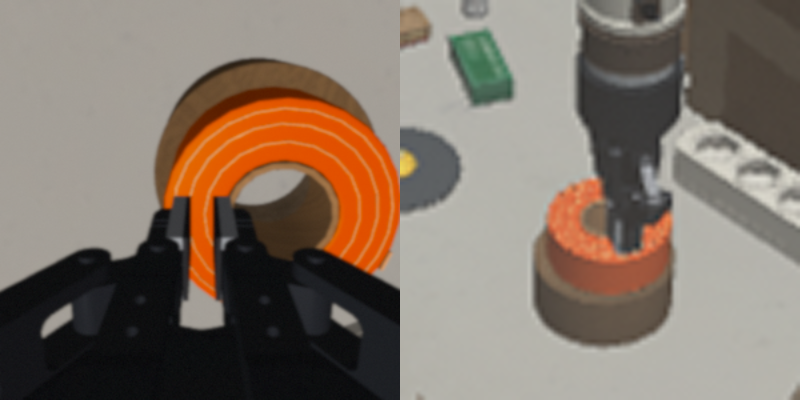

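Run:
```python
from h import *
p=camera("wrist");p2=camera("scene");p3=camera("top");o=get_obs()
for P in(p,p2,p3):
    print("TCP",proj(P,o["eef_pos"]).round(1),"tips .084:",proj(P,[.6225,.087,.084]).round(1),"top c .084",proj(P,[.6335,.1165,.084]).round(1))
for n,P in(("top",p3),("scene",p2)):
    s=best("orange_roll",P)
    if s: print(n,s["conf"],s["bbox"],fitcyl([(P,contour(s["region"]))],.048,.036,.048,[.633,.1165]), "pred",cyl_mask(P,[.6335,.1165],.048,.036,.048).min(0),cyl_mask(P,[.6335,.1165],.048,.036,.048).max(0))
# hole ellipse in wrist
cv2.imwrite("pics/c5.png",np.hstack([cv2.resize(p["image"][200:320,230:430],(800,480),interpolation=cv2.INTER_CUBIC)])[:,:,::-1])
```

```text
TCP [[282.7 248.1]] tips .084: [[283.2 264.2]] top c .084 [[342.1 261.5]]
TCP [[295.2 195.8]] tips .084: [[295.4 190.4]] top c .084 [[291.5 183.9]]
TCP [[249.2 185.4]] tips .084: [[248.7 183.5]] top c .084 [[238.6 180.6]]
scene 0.87 [278.0, 175.7, 310.4, 200.6] (array([0.63186317, 0.11688876]), np.float64(2.6292287936318908)) pred [275.7996  173.76654] [307.22464 203.27945]
```

View pics/c5.png

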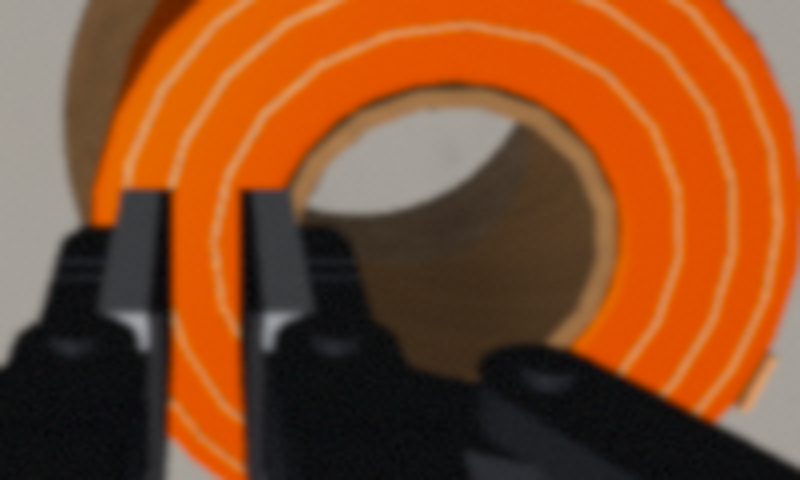

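Run:
```python
from h import *
p=camera("wrist")
# points in px from 4x crop (hole inner edge, outer edge)
hole=np.array([(305,200),(345,140),(400,105),(455,95),(520,110),(575,150),(597,210),(590,270),(560,330)])/4+[230,200]
out=np.array([(95,215),(110,130),(775,110),(797,200),(785,300),(720,415)])/4+[230,200]
out2=np.array([(290,97),(215,120),(180,155),(345,115),(385,160)])*.75+[130,100]
out=np.vstack([out,out2])
t=np.linspace(0,2*np.pi,361)
def f(x,tilt=True):
    n=np.array([x[3],x[4],1]) if tilt else np.array([0,0,1.]);n/=np.linalg.norm(n)
    u=np.cross(n,[0,1,0]);u/=np.linalg.norm(u);v=np.cross(n,u);R=[]
    for r,pt in((.02,hole),(.048,out)):
        q=proj(p,x[:3]+r*(np.cos(t)[:,None]*u+np.sin(t)[:,None]*v))
        R.append(np.linalg.norm(pt[:,None]-q[None],axis=2).min(1))
    return np.concatenate(R)
for tl in(False,True):
    s=least_squares(lambda x:f(x,tl),[.63,.116,.084,0,0],x_scale=[.01]*3+[.1]*2,diff_step=1e-3,loss="soft_l1"); print(tl,s.x.round(4),f(s.x,tl).round(1))
V=p["view"];print(-V[:3,:3].T@V[:3,3],get_obs()["eef_pos"])
```

```text
False [0.6342 0.1162 0.0812 0.     0.    ] [0.2 0.6 1.5 1.9 1.9 2.6 1.7 1.1 2.4 1.  0.3 2.9 0.9 0.8 1.3 0.6 0.6 0.4
 3.3 4.8]
True [6.337e-01 1.165e-01 8.270e-02 6.000e-04 2.820e-02] [0.8 1.  1.5 1.5 1.1 1.7 0.8 0.4 1.7 1.3 0.6 3.7 1.4 0.3 0.8 1.6 1.  0.3
 4.5 5.7]
[0.55868817 0.11244964 0.22594793] [0.62256567 0.0869549  0.06178424]
```

The fingers closed above the wall without disturbing the roll. The tips actually sit about 22–25 mm behind the TCP, so I'll reopen and go deeper.

drive_tool(increments=[[[0,0,3],[0,0,0],0.3],[[0,0,0],[0,0,0],0.59],[[0,0,0],[0,0,0],0.59],[[0,0,0],[0,0,0],0.59],[[0,0,0],[0,0,0],0.59],[[0,0,-12],[0,0,0],0.59],[[0,0,-11],[0,0,0],0.59],[[0,0,0],[0,0,0],0.59]])

```text
clock: 12.52
eef_pos: [0.6181, 0.0853, 0.0365]
tool_rot: [0.201, 0.98, -0.001, -0.003]
ft_force: [-0.5, -0.6, 0.1]
grip_width: 0.0506
grasp_force: 0.0
```

drive_tool(increments=[[[0,0,0],[0,0,0],0.5],[[0,0,0],[0,0,0],0.4],[[0,0,0],[0,0,0],0.3],[[0,0,0],[0,0,0],0.3],[[0,0,0],[0,0,0],0.2],[[0,0,0],[0,0,0],0.2]])

```text
clock: 13.02
eef_pos: [0.6207, 0.0858, 0.04]
tool_rot: [0.201, 0.98, 0.0, 0.0]
ft_force: [0.0, -0.2, 0.5]
grip_width: 0.0296
grasp_force: 55.6
```

drive_tool(increments=[[[0,0,3],[0,0,0],0.2],[[0,0,8],[0,0,0],0.2],[[0,0,12],[0,0,0],0.2],[[0,0,10],[0,0,0],0.2],[[0,0,5],[0,0,0],0.2],[[0,0,0],[0,0,0],0.2]])

```text
clock: 13.52
eef_pos: [0.6219, 0.086, 0.0798]
tool_rot: [0.201, 0.98, 0.001, 0.002]
ft_force: [0.7, 0.3, -2.1]
grip_width: 0.0297
grasp_force: 55.7
```

drive_tool(increments=[[[-3,15,0],[0,0,0],0.2],[[-5,28,0],[0,0,0],0.2],[[-6,34,0],[0,0,0],0.2],[[-6,36,0],[0,0,0],0.2],[[-6,36,0],[0,0,0],0.2],[[-5,34,0],[0,0,0],0.2],[[-4,26,0],[0,0,0],0.2],[[-3,14,0],[0,0,0],0.2]])

```text
clock: 14.18
eef_pos: [0.5805, 0.3132, 0.0766]
tool_rot: [0.198, 0.98, 0.0, -0.001]
ft_force: [-0.4, 0.5, -1.7]
grip_width: 0.0301
grasp_force: 55.8
```

drive_tool(increments=[[[0,0,0],[0,0,0],0.2],[[0,0,0],[0,0,0],0.2],[[0,0,0],[0,0,0],0.2]])

```text
clock: 14.43
eef_pos: [0.5822, 0.3077, 0.077]
tool_rot: [0.201, 0.98, -0.001, -0.0]
ft_force: [0.9, 0.6, -1.3]
grip_width: 0.03
grasp_force: 55.8
```

Run:
```python
from h import *
p=camera("wrist");o=get_obs();print(o["eef_pos"],o["grip_width"],o["grasp_force"],o["ft_torque"])
p2=camera("scene"); p3=camera("top");print(get_obs()["eef_pos"])
O=[]
for n,P in(("top",p3),("scene",p2)):
    s=best("orange_roll",P)
    if s: O=[(P,contour(s["region"]))]; print(n,s["conf"],s["bbox"],fitcyl(O,.048,.036,.086,[.595,.338]))
save(p,"w6")
cv2.imwrite("pics/c6.png",np.hstack([p["image"][60:400,:],cv2.resize(p2["image"][130:215,200:260],(240,340),interpolation=cv2.INTER_CUBIC)])[:,:,::-1])
```

```text
[0.58248915 0.30727385 0.07726403] 0.029604930879069707 55.8295680989977 [-0.10957102  0.00296635 -0.02086948]
[0.58281626 0.30710826 0.07754619]
scene 0.72 [223.2, 140.2, 252.8, 162.8] (array([0.59650865, 0.33560008]), np.float64(2.7276054239133694))
```

View pics/c6.png

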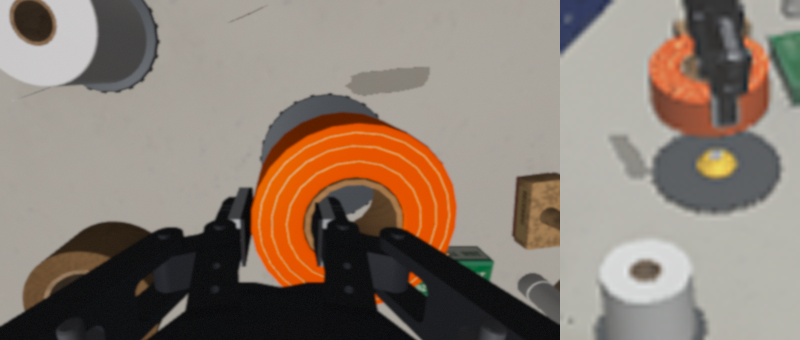

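Run:
```python
from h import *
p=camera("wrist")
arc=np.array([(263,160),(270,135),(285,113),(303,101),(325,95),(345,97),(365,107),(378,120)])+[0,60]
print("yellow",circ(p,arc,.012,.054),circ(p,arc,.012))
m=cv2.inRange(cv2.cvtColor(p["image"],cv2.COLOR_RGB2HSV),(4,200,200),(16,255,255)); m=cv2.morphologyEx(m,cv2.MORPH_CLOSE,np.ones((7,7)))
c=contour(m>0); c=c[(c[:,1]<265)&(c[:,0]>253)]
print(c[:,0].min(),c[:,0].max(),c[:,1].min())
for z in(.118,.1215,.124): print(z,circ(p,c,z),circ(p,c,z,.048))
```

```text
yellow [0.60147798 0.34026107] [0.59863827 0.34033069 0.05167524]
254 454 184
0.118 [0.59809272 0.33676786 0.04796101] [0.59813827 0.33674829]
0.1215 [0.59590937 0.33666631 0.04661168] [0.59757139 0.33594516]
0.124 [0.59434988 0.33659376 0.04564789] [0.59718607 0.3353626 ]
```

drive_tool(increments=[[[0,2,-20],[0,0,0],0.2],[[0,0,-18],[0,0,0],0.2],[[0,0,-12],[0,0,0],0.2],[[0,0,-8],[0,0,0],0.2],[[0,0,-5],[0,0,0],0.2],[[0,0,-3],[0,0,0],0.2],[[0,0,0],[0,0,0],0.2]])

```text
clock: 15.32
eef_pos: [0.5825, 0.3107, 0.0113]
tool_rot: [0.201, 0.98, -0.0, -0.0]
ft_force: [0.6, 0.5, -2.0]
grip_width: 0.0299
grasp_force: 55.8
```

drive_tool(increments=[[[0,0,-2],[0,0,0],0.2],[[0,0,-2],[0,0,0],0.2],[[0,0,0],[0,0,0],0.2]])

```text
clock: 15.57
eef_pos: [0.5827, 0.311, 0.0079]
tool_rot: [0.201, 0.98, 0.0, 0.0]
ft_force: [-0.5, -0.2, -2.0]
grip_width: 0.03
grasp_force: 55.8
```

drive_tool(increments=[[[0,0,-2],[0,0,0],0.2],[[0,0,-1],[0,0,0],0.2],[[0,0,0],[0,0,0],0.2]])

```text
clock: 15.82
eef_pos: [0.5824, 0.3108, 0.0045]
tool_rot: [0.201, 0.98, -0.0, -0.0]
ft_force: [0.6, -0.1, -2.7]
grip_width: 0.0303
grasp_force: 55.9
```

drive_tool(increments=[[[0,-1,-1],[0,0,0],0.2],[[0,0,-1],[0,0,0],0.2],[[0,0,0],[0,0,0],0.2]])

```text
clock: 16.07
eef_pos: [0.5827, 0.3105, 0.004]
tool_rot: [0.2, 0.98, 0.001, 0.0]
ft_force: [-2.4, -0.6, 3.3]
grip_width: 0.0301
grasp_force: 56.3
```

drive_tool(increments=[[[0,0,-1],[0,0,0],0.2],[[0,0,-1],[0,0,0],0.2],[[0,0,0],[0,0,0],0.2]])

```text
clock: 16.32
eef_pos: [0.5829, 0.3105, 0.0038]
tool_rot: [0.2, 0.98, 0.001, 0.001]
ft_force: [-5.7, -2.0, 12.2]
grip_width: 0.0301
grasp_force: 57.1
```

drive_tool(increments=[[[0,0,2],[0,0,0],0.35],[[0,0,0],[0,0,0],0.45],[[0,0,0],[0,0,0],0.55],[[0,0,0],[0,0,0],0.55],[[0,0,5],[0,0,0],0.55],[[0,0,20],[0,0,0],0.55],[[0,0,35],[0,0,0],0.55],[[0,0,40],[0,0,0],0.55]])

```text
clock: 16.98
eef_pos: [0.5805, 0.3086, 0.1007]
tool_rot: [0.201, 0.98, -0.002, -0.003]
ft_force: [0.7, 0.8, -0.1]
grip_width: 0.047
grasp_force: 0.0
```

drive_tool(increments=[[[-20,-25,25],[0,0,0],0.55],[[-25,-25,20],[0,0,0],0.55],[[-25,-25,10],[0,0,0],0.55],[[-25,-25,0],[0,0,0],0.55],[[0,0,0],[0,0,0],0.55]])

```text
clock: 17.4
eef_pos: [0.4808, 0.2048, 0.1572]
tool_rot: [0.202, 0.979, -0.003, -0.003]
ft_force: [-0.2, 0.2, -1.3]
grip_width: 0.0472
grasp_force: 0.0
```

Run:
```python
from h import *
S={}
L=(("label_roll",.0345,.06,.012,[.441,.221]),("orange_roll",.048,.036,.012,[.596,.339]),("tape_roll",.055,.048,0,[.633,.1165]))
for n in("top","scene"):
    p=camera(n); save(p,n+"7")
    for q,r,h,z,x0 in L:
        s=best(q,p)
        if s:
            c=contour(s["region"]); S.setdefault(q,[]).append((p,c)); print(n,q,round(s["conf"],2),s["bbox"],fitcyl([(p,c)],r,h,z,x0))
w=camera("wrist");print(get_obs()["eef_pos"]); s=best("hub_grey",w)
if s: print("grey",s["conf"],circ(w,contour(s["region"]),.012))
a=cv2.imread("pics/scene7.png")[130:280,190:390]; b=cv2.imread("pics/top7.png")[130:280,140:340]
cv2.imwrite("pics/c7.png",cv2.resize(np.hstack([a,b]),(800,300),interpolation=cv2.INTER_CUBIC))
```

```text
top orange_roll 0.23 [266.5, 224.8, 304.6, 263.1] (array([ 0.44108444, -0.00963742]), np.float64(3.260907469737224))
top tape_roll 0.57 [224.0, 168.1, 261.1, 209.2] (array([0.62892905, 0.11854508]), np.float64(0.31180338193446033))
scene label_roll 0.79 [209.8, 189.3, 235.3, 221.5] (array([0.44098795, 0.21858145]), np.float64(0.334702224923055))
scene orange_roll 0.77 [223.4, 158.2, 256.0, 179.0] (array([0.59613094, 0.33758481]), np.float64(2.84204067254009))
scene tape_roll 0.72 [272.8, 183.8, 308.2, 216.1] (array([0.62773931, 0.11549095]), np.float64(0.4846130199040067))
[0.48814915 0.21046571 0.15722776]
grey 0.92 [ 0.44526726 -0.00817617  0.06024404]
```

View pics/c7.png

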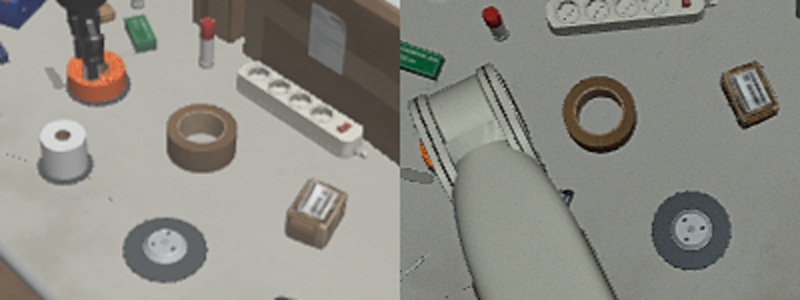

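drive_tool(increments=[[[20,-22,0],[0,0,0],0.55],[[22,-24,0],[0,0,0],0.55],[[22,-25,-10],[0,0,0],0.55],[[22,-25,-15],[0,0,0],0.55],[[22,-24,-20],[0,0,0],0.55],[[14,-15,-20],[0,0,0],0.55],[[0,0,0],[0,0,0],0.55],[[0,0,0],[0,0,0],0.55]])

```text
clock: 18.57
eef_pos: [0.6087, 0.0738, 0.0902]
tool_rot: [0.202, 0.979, -0.001, -0.002]
ft_force: [0.3, 0.4, 0.1]
grip_width: 0.0466
grasp_force: 0.0
```

Run:
```python
from h import *
p=camera("wrist");e=[get_obs()["eef_pos"]]
t=camera("top");e.append(get_obs()["eef_pos"]);print(np.round(e,4))
p2=camera("scene")
for n,P in(("top",t),("scene",p2)):
    s=best("orange_roll",P)
    if s: print(n,s["conf"],s["bbox"],fitcyl([(P,contour(s["region"]))],.048,.036,.012,[.596,.338]))
s=best("tape_roll",p)
if s: print(s["conf"],s["bbox"])
A=p["image"].copy()
for r in(.038,.055):
    a=np.linspace(0,6.28,90); q=proj(p,np.c_[.6285+r*np.cos(a),.117+r*np.sin(a),np.full(90,.048)]).astype(int)
    cv2.polylines(A,[q.reshape(-1,1,2)],True,(0,255,0),1)
cv2.imwrite("pics/c8.png",np.hstack([A[60:400],cv2.resize(p2["image"][130:215,200:260],(240,340),interpolation=cv2.INTER_CUBIC)])[:,:,::-1])
```

```text
[[0.6091 0.0748 0.0917]
 [0.6094 0.0754 0.0928]]
top 0.87 [150.6, 186.8, 184.2, 220.0] (array([0.59456457, 0.33972826]), np.float64(0.31286671206213634))
scene 0.79 [224.3, 153.4, 255.5, 179.9] (array([0.59549795, 0.33941792]), np.float64(0.33235544857408655))
0.84 [275.9, 153.4, 423.2, 296.1]
```

View pics/c8.png

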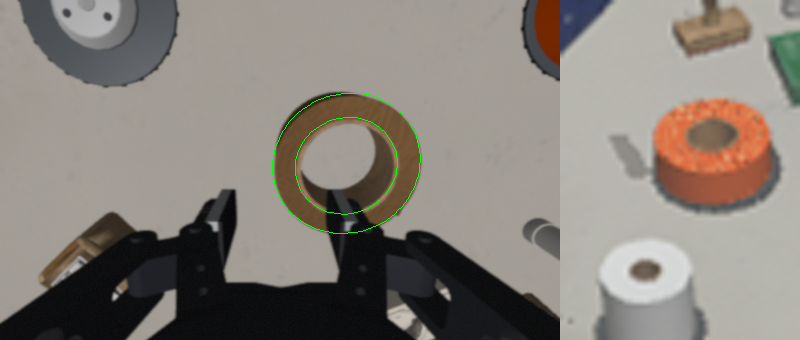

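drive_tool(increments=[[[0,0,-22],[0,0,0],0.55],[[0,0,-22],[0,0,0],0.55],[[0,0,-20],[0,0,0],0.55],[[0,0,-14],[0,0,0],0.55],[[0,0,-8],[0,0,0],0.55],[[0,0,0],[0,0,0],0.55],[[0,0,0],[0,0,0],0.4]])

```text
clock: 19.45
eef_pos: [0.6096, 0.0752, 0.0072]
tool_rot: [0.2, 0.98, 0.0, 0.0]
ft_force: [-0.5, -0.9, 0.3]
grip_width: 0.0362
grasp_force: 0.0
```

drive_tool(increments=[[[0,0,0],[0,0,0],0.3],[[0,0,0],[0,0,0],0.2],[[0,0,0],[0,0,0],0.1],[[0,0,0],[0,0,0],0.05],[[0,0,0],[0,0,0],0.05],[[0,0,0],[0,0,0],0.05]])

```text
clock: 19.95
eef_pos: [0.6108, 0.075, 0.0082]
tool_rot: [0.201, 0.98, 0.001, 0.001]
ft_force: [-0.9, 0.5, 6.5]
grip_width: 0.015
grasp_force: 59.7
```

drive_tool(increments=[[[0,0,4],[0,0,0],0.05],[[0,0,10],[0,0,0],0.05],[[0,0,16],[0,0,0],0.05],[[0,0,16],[0,0,0],0.05],[[0,0,9],[0,0,0],0.05],[[0,0,0],[0,0,0],0.05]])

```text
clock: 20.45
eef_pos: [0.6111, 0.0749, 0.0642]
tool_rot: [0.201, 0.98, 0.001, 0.002]
ft_force: [-0.2, -0.1, -2.3]
grip_width: 0.015
grasp_force: 58.6
```

drive_tool(increments=[[[-12,-8,0],[0,0,0],0.05],[[-24,-16,0],[0,0,0],0.05],[[-30,-21,0],[0,0,0],0.05],[[-32,-22,0],[0,0,0],0.05],[[-32,-22,0],[0,0,0],0.05],[[-28,-19,0],[0,0,0],0.05],[[-18,-12,0],[0,0,0],0.05],[[-8,-6,0],[0,0,0],0.05]])

```text
clock: 21.12
eef_pos: [0.4209, -0.0523, 0.0606]
tool_rot: [0.202, 0.979, -0.001, -0.002]
ft_force: [0.2, 0.5, -2.4]
grip_width: 0.015
grasp_force: 58.8
```

drive_tool(increments=[[[0,0,0],[0,0,0],0.05],[[0,0,0],[0,0,0],0.05],[[0,0,0],[0,0,0],0.05]])

```text
clock: 21.37
eef_pos: [0.4271, -0.0509, 0.0618]
tool_rot: [0.2, 0.98, 0.0, 0.001]
ft_force: [-0.2, -0.1, -1.5]
grip_width: 0.0153
grasp_force: 58.8
```

Run:
```python
from h import *
p=camera("wrist");e=[get_obs()["eef_pos"]]
p2=camera("scene");e.append(get_obs()["eef_pos"]);print(np.round(e,4),get_obs()["ft_torque"])
A=p["image"].copy();zt=np.mean(e,0)[2]-.0072+.048;c=np.mean(e,0)[:2]+[.018,.042];print(c,zt)
for C,r,z in((c,.038,zt),(c,.055,zt),([.4448,-.0087],.06,.012)):
    a=np.linspace(0,6.28,90); q=proj(p,np.c_[C[0]+r*np.cos(a),C[1]+r*np.sin(a),np.full(90,z)]).astype(int)
    cv2.polylines(A,[q.reshape(-1,1,2)],True,(0,255,0),1)
cv2.imwrite("pics/c9.png",np.hstack([A[60:400],cv2.resize(p2["image"][200:285,240:300],(240,340),interpolation=cv2.INTER_CUBIC)])[:,:,::-1])
```

```text
[[ 0.4271 -0.0508  0.0618]
 [ 0.4269 -0.0507  0.0617]] [-0.1135319   0.04375231 -0.03954543]
[ 0.44503349 -0.00873711] 0.10251012974168522
```

View pics/c9.png

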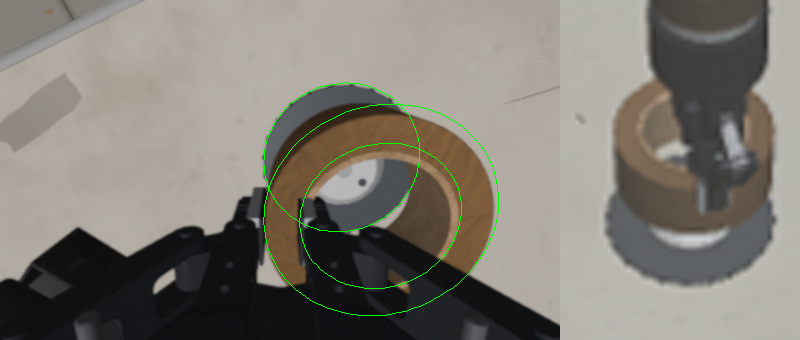

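drive_tool(increments=[[[-3,1,-8],[0,0,0],0.05],[[0,0,-12],[0,0,0],0.05],[[0,0,-8],[0,0,0],0.05],[[0,0,-5],[0,0,0],0.05],[[0,0,-3],[0,0,0],0.05],[[0,0,0],[0,0,0],0.05],[[0,0,0],[0,0,0],0.05]])

```text
clock: 22.05
eef_pos: [0.4226, -0.0502, 0.0255]
tool_rot: [0.2, 0.98, 0.0, -0.0]
ft_force: [0.3, -0.1, -3.0]
grip_width: 0.0152
grasp_force: 58.8
```

drive_tool(increments=[[[0,0,-2],[0,0,0],0.05],[[0,0,-2],[0,0,0],0.05],[[0,0,0],[0,0,0],0.05]])

```text
clock: 22.3
eef_pos: [0.4225, -0.0503, 0.0216]
tool_rot: [0.201, 0.98, 0.0, 0.0]
ft_force: [0.0, 1.0, -1.6]
grip_width: 0.0153
grasp_force: 58.8
```

drive_tool(increments=[[[0,0,-1],[0,0,0],0.05],[[0,0,-1],[0,0,0],0.05],[[0,0,0],[0,0,0],0.05]])

```text
clock: 22.55
eef_pos: [0.4227, -0.0504, 0.0202]
tool_rot: [0.2, 0.98, -0.0, 0.0]
ft_force: [-2.7, -0.8, 4.0]
grip_width: 0.0153
grasp_force: 59.7
```

drive_tool(increments=[[[0,0,-1],[0,0,0],0.05],[[0,0,0],[0,0,0],0.05],[[0,0,1],[0,0,0],0.2],[[0,0,0],[0,0,0],0.35],[[0,0,0],[0,0,0],0.5],[[0,0,0],[0,0,0],0.5],[[0,0,0],[0,0,0],0.5],[[0,0,8],[0,0,0],0.5]])

```text
clock: 23.22
eef_pos: [0.4211, -0.05, 0.0266]
tool_rot: [0.201, 0.98, -0.0, -0.002]
ft_force: [0.1, 0.1, -0.1]
grip_width: 0.0427
grasp_force: 0.0
```

drive_tool(increments=[[[0,0,20],[0,0,0],0.5],[[0,0,35],[0,0,0],0.5],[[0,0,40],[0,0,0],0.5],[[-10,-25,30],[0,0,0],0.5],[[-10,-35,10],[0,0,0],0.5],[[-10,-38,0],[0,0,0],0.5],[[0,-38,0],[0,0,0],0.5],[[0,0,0],[0,0,0],0.5]])

```text
clock: 23.88
eef_pos: [0.3927, -0.1919, 0.164]
tool_rot: [0.204, 0.979, -0.002, 0.002]
ft_force: [0.3, 0.1, -0.0]
grip_width: 0.0425
grasp_force: 0.0
```

Run:
```python
from h import *
L=(("label_roll",.0345,.06,.012,[.441,.221]),("orange_roll",.048,.036,.012,[.595,.339]),("tape_roll",.055,.048,.012,[.445,-.009]))
I=[]
for n in("top","scene"):
    p=camera(n); I.append(p["image"])
    for q,r,h,z,x0 in L:
        s=best(q,p)
        if s: print(n,q,round(s["conf"],2),fitcyl([(p,contour(s["region"]))],r,h,z,x0))
cv2.imwrite("pics/c10.png",cv2.resize(np.hstack([I[1][130:280,190:390],I[0][130:280,140:340]]),(800,300),interpolation=cv2.INTER_CUBIC)[:,:,::-1])
```

```text
top label_roll 0.85 (array([0.44048257, 0.22064105]), np.float64(0.23255201090826746))
top orange_roll 0.62 (array([0.59422785, 0.33926716]), np.float64(0.44805417159298316))
top tape_roll 0.68 (array([ 0.44320561, -0.00918213]), np.float64(0.364366863532924))
scene label_roll 0.97 (array([0.44093921, 0.21938904]), np.float64(0.2781491486161623))
scene orange_roll 0.83 (array([0.5949874 , 0.33867372]), np.float64(0.29252888011485423))
scene tape_roll 0.72 (array([ 0.44305989, -0.00939827]), np.float64(0.2331915185804637))
```

View pics/c10.png

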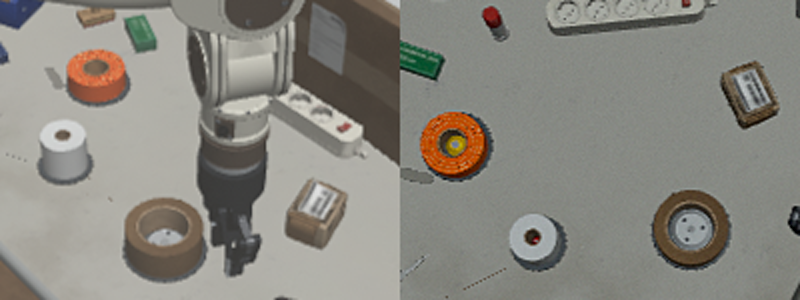

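All three rolls are seated over their hubs: red, yellow and grey show inside the cores, and each axis is within 2 mm of its hub. The gripper is clear of everything, so I'm handing in.

```bash
python3 -c "
from workcell import *
print(job_done())"
```

```text
the job is handed in; nothing more can be done
None
```

The job is handed in: the label, orange and tape rolls lie flat on the red, yellow and grey turntables, each axis measured within about 2 mm of its hub, with the gripper clear at about 24 s; the hand-in gave no verdict.

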